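# Shut the grease tub and give a gearmotor's slanted nipple a shot with the push grease gun

### The arm

A 7-joint arm with a two-finger parallel gripper is mounted at the origin on the work surface. World frame = base frame: x ahead of the robot, y to its left, z up, the work surface at z = 0. Lengths are in m, angles in rad, forces in N, time in s.
With the tool pointing down it reaches from about 0.425 to 0.925 m from the base axis. Payload 6.8 kg.
Tool frame: the origin (TCP) lies on the centre line of the jaws, within the pads' length; the fingertips stand 14 mm ahead of it and the grasp point (between the pads) lies 5 mm behind it (r.nose_length is the distance from the TCP to the fingertips, in m); z points along the fingers, y is the direction in which the jaws open and shut (so a half turn about z gives the same grasp; the last joint's range is limited). The gripper opens to 85 mm and grips with 20 to 120 N. Pads are 22 mm wide; open, the fingers measure 114 mm over their backs; the gripper's body (76 mm by 85 mm) begins 54 mm behind the grasp point. The pads swing forward as they close: fully open they stand 13 mm farther back than shut.
Start: joints at [-1.224, 0.477, 0.022, 1.555, -0.011, 1.109, -0.083], TCP at [0.297, 0.606, 0.209] pointing down, gripper open.
Joint ranges: [-2.96, 2.96], [-0.34, 2.1], [-1.41, 1.46], [0.24, 2.44], [-1.37, 4.51], [0.17, 1.92], [-2.96, 2.96]. Speed limits (rad/s): [2.39, 2.39, 3.14, 3.14, 3.14, 3.14, 3.14].

### API

Orientations are given as a rotation vector (axis times angle).
In Python, from bench import r, imaging, look_for, outline_of gives the robot as it stands. The module is installed in compiled form; this text tells all that it offers.
- The arm moves only by the tool carry_out, never from a script. Its arguments are lists of equal length, an entry for each row: "offset": the shift along the tool's x, y, z as a fraction of full scale, a list of three; "turn": the turn, a rotation vector about the tool's x, y, z as a fraction of full scale, a list of three. A call has 1 to 8 rows; each row is the pose to reach, as a shift and turn from the pose commanded when the call began, along the tool's axes at that moment; what a row does not reach only later rows make up. Full scale, the value 1, is 0.5 m for a shift and 1.5 rad for a turn. A row lasts 1/10 s, in which the tool goes at most 50 mm and 8.59 degrees, less where a joint would pass 70% of its speed; a pose out of reach is approached as far as the arm can. A call with a number of a shift or a turn outside -1 to 1 is refused whole. A call with a gripper value outside its range is refused whole. "hand" is the closure, from 0 (fully open) to 1 (shut), set as the call begins (left out, the last holds). The fingers move at their own pace and stop on an object; "force" is the grip in N (left out, the last holds). Time passes only in rows, so rows that repeat a pose let the fingers close. It gives the time, the measured TCP pose, the force and the opening at its end, in the units of the state.
- r.get_obs(): the state, without advancing time (a new reading comes with each control period).
- imaging.grab_frame(name): name is "scene" or "top" or "wrist"; returns a dict with "pixels" (384x512x3 uint8, red, green, blue), "fx", "fy", "cx", "cy" (pixels), "R" (3x3) and "t" (3): a world point X has camera coordinates R X + t. Camera axes: x right, y down, z forward; pixel columns grow to the right and rows downward; lengths in m; the calibration is good to about 2 mm. A picture is of the moment at which its call begins. There is no depth.
- r.hand_in(): hands the job in, once; it reports no verdict.
Trained networks look in the newest picture that a camera, given by its name, has taken for a name from the list of things; names that differ only in an ending like _2 or _b are one class to them, and where a whole thing is asked for, a point or a joint stands for the part that bears it (a point fixed in the world has none). Each returns a list of dicts, best first, with "score" (0 to 1); they miss things now and then, are a little off and sometimes report something else, mostly with a low value. They report only what shows in the picture. A call takes as long as a camera call.
- look_for(query, camera): "xyz" ([x, y, z] in m, in the coordinates of the camera as it stood for that picture, good to about 4 mm: the middle of the surface that is visible of it).
- outline_of(query, camera): "region" (384x512 bool, what is visible of it).
The state is a dict: "clock": time; "joints": joint angles; "qvel": joint speeds; "tau": joint torques, N m; "tcp_pos": TCP position; "orientation": TCP orientation; "contact_force": force on the tool from outside, world axes, zero at the start; "moment": the same for the moment, N m; "grip_width": finger opening in m.
Only numpy, scipy, OpenCV 4.12 (cv2) and the standard library are available. Lean on these libraries where they do the work, as an engineer would, in place of code of your own. Each camera call takes 0.05 s, during which the arm holds its last target. There are 200 camera calls.

### The job

The gate opener's gearmotor on the repair bench is due for grease and the push-type gun has just been filled: first shut the grease tub again by pressing its loose, cocked yellow lid down until it is snapped on level all round. Then take the red gun out of its block, press its coupler squarely onto the gearmotor's slanted grease nipple until it snaps on, push the barrel on down against its spring for practically the whole stroke, and finish holding it there: keep gripping the gun and keep pushing. Do not knock over or push away the tub or the other things on the bench.

Things in the scene. Friction and masses are not known exactly. Their poses are not given: they have to be found in the camera images.
- tub: White plastic grease tub with a blue band, loose and full (about 0.75 kg), round, 97 mm across its rim, 72 mm high. Origin: centre of its underside; z up the tub's axis.
- lid: Loose yellow snap lid, 105 mm across, plate 3 mm, skirt 12.5 mm deep. Origin: centre of the plate's underside, 72 mm above the tub's origin once seated; z square to the lid, up. At first cocked about 5 degrees: snapped on along its own -x side, the +x side some 9 mm too high. A straight, light push (3 to 12 N) within about 15 mm of its middle snaps it home.
- lid_top (a point): Centre of the lid's flat top face, 75 mm above the tub's underside when seated.
- block: Black plastic tool block that stays put, 90 x 76 x 56 mm (x, y, z), with a 25 mm through hole in the middle in which the gun stands nose down; four short bits stick up 16 mm near its corners. Origin: centre of its underside.
- gun: Push grease gun, loose, about 0.4 kg, nose down, round about its z: red barrel 40 mm across, 68 mm long; above it a black ribbed handle 30 mm across (68 to 120 mm above the origin: grip here; the shoulder below can take the push); below it the sliding nose and coupler. Origin: centre of the barrel's lower face, on the block's top at the start; z towards the handle. Lift 60 mm to clear the block.
- gun_grip (a point): Point on the gun's axis at half height of the handle, 94 mm above the gun's origin.
- gun_mouth (a point): Centre of the coupler's mouth, on the gun's axis, 50 mm below the gun's origin when the nose is out; z as the gun's. Steel coupler 20 mm across, 28 mm long, on a 12 mm nose tube; the mouth is a funnel 17 mm wide that narrows within 5 mm to a 10 mm bore, 13 mm deep in all, with four spring jaws 6 mm inside that snap behind the nipple's ball head.
- gun_stroke (a joint): How far the nose is pushed into the barrel, 0 to 0.012 m (12 mm, its stop). It springs out again: about 11 N start it moving, about 18 N hold it at the stop. It barely moves until the coupler has snapped on, which takes 4 to 9 N.
- gearmotor: Gate-opener gearmotor, fixed: grey cast housing 120 x 120 mm, 92 mm high, on a 150 x 200 mm foot; toothed pinion on its -y side, black finned motor to +y (200 mm out, up to 140 mm high with its white capacitor); on top a slanted round boss, 30 mm across, with the grease nipple. Origin: centre of the foot's underside; -x faces the robot, give or take its yaw.
- nipple: Grease nipple on the boss: brass hex 16 mm across, 7 mm high, then a steel neck and a ball head 8 mm across, tip 22 mm from the hex's base. Origin: centre of the hex's base, 107 mm above the bench; z is the nipple's axis, outwards, leaning 30 degrees from vertical to the gearmotor's -x side. The coupler must come down along this axis.
- nipple_tip (a point): The tip of the nipple's ball head, 22 mm from the nipple's origin along its z.
- nipple_home (a point): Point on the nipple's axis, 9 mm from its origin along its z, where the centre of the coupler's mouth is when the coupler is snapped fully home (the tip is then 13 mm inside the mouth).
- cleaner: Yellow spray can, 65 mm in diameter, 188 mm high, loose, not part of the job. Origin: centre of its underside.
- jar: Clear open jar of screws, 72 mm in diameter, 52 mm high, loose, not part of the job. Origin: centre of its underside.
- remote: Black remote control lying flat, 45 x 160 x 18 mm, loose, not part of the job. Origin: centre of its underside.
- board: The opener's green control board lying flat, 100 x 150 mm, parts up to 43 mm high, loose, not part of the job. Origin: centre of its underside.
- meter: Teal multimeter lying flat, 85 x 150 x 48 mm, loose, not part of the job. Origin: centre of its underside.
- spanner: Steel spanner lying flat, 164 mm long, loose, not part of the job. Origin: the middle of its length, underneath.

How it is judged:
On the way, in this order (a step that is already met when the one before it is completed fails the run):
1. the lid is snapped onto the tub, level all round (z of lid in the frame of tub below 0.074 m and angle between the z axis of lid and the z axis of tub, either way round below 0.03 rad and horizontal distance between lid and tub below 0.005 m), for 0.2 s.
2. the coupler is snapped squarely onto the nipple (distance between gun_mouth and nipple_home below 0.003 m and angle between the z axis of gun and the z axis of nipple, either way round below 0.15 rad), for 0.2 s.
At the end, for the whole second after the job is handed in: Lid within 2 mm of the tub's rim, level within 0.03 rad, centred within 5 mm; coupler mouth within 3 mm of its home on the nipple, gun's axis within 0.15 rad of the nipple's; nose pushed in over 8 mm, pushing over 8 N on the gearmotor, gun gripped and at rest (all of step 1 and all of step 2 and value of joint gun_stroke above 0.008 m and contact force between gun and gearmotor above 8 N and contact force between the fingers and gun above 3 N and contact force between gun and block below 0.5 N and linear speed of gun below 0.02 m/s); the arm keeps its last pose, push and grip.
It fails at once if the tub is knocked over or pushed away by more than 40 mm (angle between tub's own z axis and vertical above 0.3 rad or distance of tub from where it was at the start of the episode above 0.04 m).
It fails at once if another thing on the bench is pushed away by more than 40 mm (distance of any of cleaner, jar, remote, board, meter, spanner from where it was at the start of the episode above 0.04 m).
It fails at once if the spray can or the jar is knocked over (angle between any of cleaner, jar's own z axis and vertical above 0.4 rad).
It also fails if it takes over 56 s, if anything falls off the work surface, if the arm or the gripper's body presses on something with over 40 N, if the wrist force passes 120 N, or if a joint passes its speed limit or range.

## Working session

There is one attempt and no reset: what is moved stays moved. The work goes in short steps, Python scripts to look and compute and a tool call to move; the robot and the scene stay as the last step left them, time stands still between calls to the robot, and variables do not carry over. Pictures are saved under pics/ and viewed, about 8 in all and at most 12, crops included, and the job is handed in when it is done.

Besides the shell and the picture viewer there is one more tool, called by a JSON object that holds its "name" and its "arguments". carry_out: Moves the arm, as the interface text tells. Shift numbers are shares of 0.5 m and turn numbers shares of 1.5 rad, none past 1 either way. Its arguments: {"type":"object","properties":{"offset":{"type":"array","items":{"type":"array","items":{"type":"number","minimum":-1,"maximum":1}}},"turn":{"type":"array","items":{"type":"array","items":{"type":"number","minimum":-1,"maximum":1}}},"hand":{"type":"number"},"force":{"type":"number"}},"required":["offset","turn"]}

```bash
mkdir -p pics; cat > h.py <<'E'
import numpy as np, cv2
from scipy.spatial.transform import Rotation as Ro
from bench import r, imaging, look_for, outline_of
def w(f,p): return f["R"].T@(np.array(p)-f["t"])
def px(f,X):
    c=f["R"]@np.array(X)+f["t"]; return np.array([f["fx"]*c[0]/c[2]+f["cx"],f["fy"]*c[1]/c[2]+f["cy"]])
def ray(f,u,v):
    d=f["R"].T@np.array([(u-f["cx"])/f["fx"],(v-f["cy"])/f["fy"],1]); return -f["R"].T@f["t"],d/np.linalg.norm(d)
def atz(f,u,v,z):
    o,d=ray(f,u,v); return o+d*(z-o[2])/d[2]
def tri(a,b):
    A=np.zeros((3,3));B=np.zeros(3)
    for f,u,v in (a,b):
        o,d=ray(f,u,v);P=np.eye(3)-np.outer(d,d);A+=P;B+=P@o
    return np.linalg.solve(A,B)
def save(f,n,crop=None,s=1):
    im=cv2.cvtColor(f["pixels"],cv2.COLOR_RGB2BGR)
    if crop: im=im[crop[1]:crop[3],crop[0]:crop[2]]
    cv2.imwrite("pics/"+n+".png",cv2.resize(im,None,fx=s,fy=s,interpolation=cv2.INTER_CUBIC))
def toolmove(pos,rot):
    "rows numbers from present measured pose to pos, Rotation rot"
    o=r.get_obs(); R0=Ro.from_rotvec(o["orientation"])
    return (R0.inv().apply(np.array(pos)-o["tcp_pos"])/.5).round(4), ((R0.inv()*rot).as_rotvec()/1.5).round(4)
E
python3 - <<'E'
from h import *
o=r.get_obs(); print(o["clock"],o["tcp_pos"],o["orientation"],r.nose_length)
ims=[]
for c in("scene","top"):
    f=imaging.grab_frame(c); ims.append(f["pixels"])
    print(c,f["fx"],"campos",(-f["R"].T@f["t"]).round(3),"fwd",f["R"][2].round(3), "right",f["R"][0].round(3))
    for q in("tub","lid","lid_top","block","gun","gun_grip","gearmotor","nipple","nipple_tip","cleaner","jar","board","meter","remote","spanner"):
        l=look_for(q,c)
        print(q,[(w(f,d["xyz"]).round(3).tolist(),round(d["score"],2)) for d in l[:2]])
    save(f,c+"0",s=1.5)
E
```

```text
0.0 [0.29625063 0.6058237  0.20792252] [-7.08176969e-01 -3.06044383e+00  2.81368299e-03] 0.014
scene 448.6265470609108 campos [ 1.682 -0.399  1.003] fwd [-0.759  0.286 -0.584] right [0.352 0.936 0.001]
tub [([0.498, -0.168, 0.03], 0.54)]
lid [([0.469, -0.169, 0.075], 0.94), ([0.496, -0.167, 0.029], 0.4)]
lid_top [([0.47, -0.168, 0.077], 0.84)]
block [([0.469, -0.169, 0.078], 0.28)]
gun [([0.468, -0.378, 0.124], 0.62)]
gun_grip []
gearmotor [([0.593, 0.129, 0.078], 0.68)]
nipple []
nipple_tip []
cleaner [([0.736, -0.332, 0.106], 0.89)]
jar [([0.659, -0.202, 0.035], 0.92)]
board [([0.331, 0.36, 0.012], 0.82)]
meter [([0.531, 0.49, 0.036], 0.78)]
remote [([0.632, -0.461, 0.016], 0.87), ([0.468, -0.168, 0.079], 0.56)]
spanner [([0.593, 0.128, 0.078], 0.55), ([0.387, 0.066, 0.006], 0.54)]
top 357.2535567550482 campos [0.309 0.009 1.199] fwd [ 0.196  0.002 -0.981] right [-0.011 -1.    -0.004]
tub []
lid [([0.452, -0.17, 0.074], 0.95), ([0.45, -0.371, 0.122], 0.17)]
lid_top [([0.451, -0.172, 0.073], 0.98)]
block [([0.441, -0.362, 0.057], 0.66)]
gun [([0.448, -0.169, 0.075], 0.73), ([0.449, -0.371, 0.126], 0.64)]
gun_grip [([0.447, -0.372, 0.121], 0.75), ([0.317, 0.354, 0.008], 0.23)]
gearmotor [([0.54, 0.141, 0.089], 0.7), ([0.447, -0.373, 0.124], 0.46)]
nipple []
nipple_tip []
cleaner [([0.695, -0.319, 0.141], 0.68)]
jar [([0.638, -0.202, 0.031], 0.87)]
board [([0.316, 0.353, 0.008], 0.92)]
meter [([0.503, 0.49, 0.039], 0.91)]
remote [([0.618, -0.456, 0.017], 0.77)]
spanner [([0.397, 0.067, 0.005], 0.53)]
```

View pics/scene0.png

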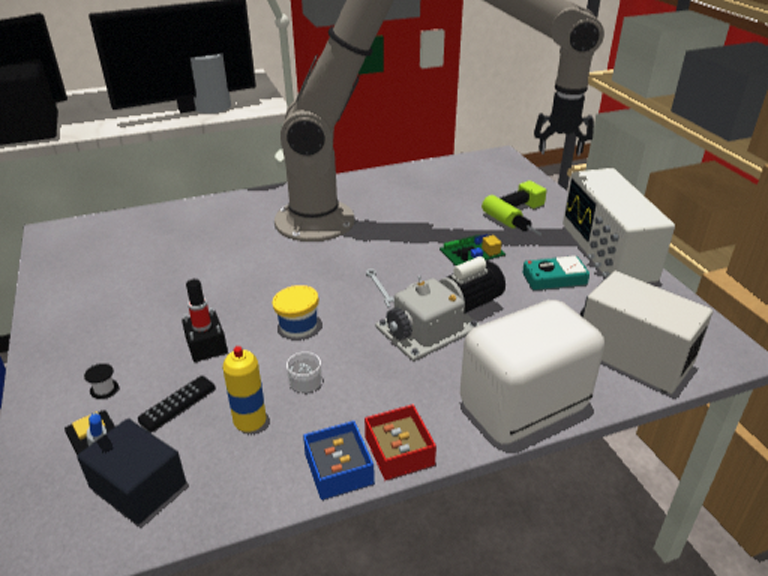

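View pics/top0.png

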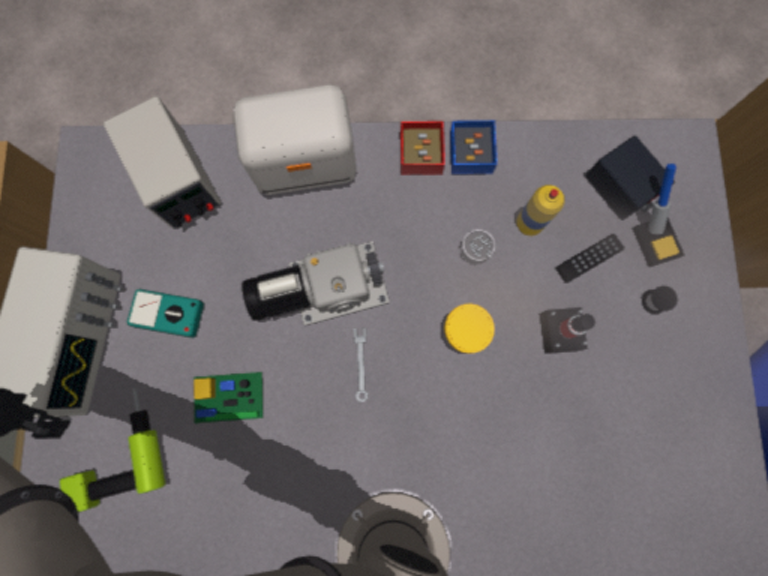

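Scene view: lid ~(297,300), gun ~(195,305), gearmotor with nipple ~(421,286). Top view: lid (469,328), gun handle (582,321), nipple (339,285). The gearmotor is yawed about +12°.

```bash
python3 - <<'E'
from h import *
s=imaging.grab_frame("scene"); t=imaging.grab_frame("top")
def cen(q,c):
    m=outline_of(q,c)[0]["region"]; ys,xs=np.nonzero(m); return xs.mean(),ys.mean(),(xs.min(),xs.max(),ys.min(),ys.max()),m.sum()
print("nipple",tri((s,421/1.5,284/1.5),(t,339/1.5,284/1.5)))
print("handle top",tri((s,194/1.5,284/1.5),(t,582/1.5,321/1.5)), atz(t,582/1.5,321/1.5,.176),atz(s,194/1.5,284/1.5,.176))
for n,f in(("scene",s),("top",t)):
    try:
        c=cen("lid",n); print(c, atz(f,c[0],c[1],.078))
    except Exception as e: print(e)
for p in((373,243),(388,303),(304,323)): print(atz(t,p[0]/1.5,p[1]/1.5,.012))
def goal(x,y,z,a): # tool down, tool y radial at angle a(rad)
    ty=np.array([np.cos(a),np.sin(a),0]); tz=np.array([0,0,-1.]); return toolmove((x,y,z),Ro.from_matrix(np.c_[np.cross(ty,tz),ty,tz]))
for g in((.5,.15,.26,.3),(.455,-.17,.2,-.36)): print(goal(*g))
E
```

```text
nipple [0.54628865 0.10688032 0.10724452]
handle top [ 0.45312537 -0.37447876  0.1662226 ] [ 0.4519644  -0.36973906  0.176     ] [ 0.46675146 -0.37574752  0.176     ]
(np.float64(196.70873786407768), np.float64(200.22135922330096), (np.int64(182), np.int64(211), np.int64(190), np.int64(210)), np.int64(515)) [ 0.46773512 -0.1664652   0.078     ]
(np.float64(312.86699507389164), np.float64(218.9655172413793), (np.int64(297), np.int64(329), np.int64(204), np.int64(234)), np.int64(812)) [ 0.45266344 -0.16786966  0.078     ]
[0.66152999 0.03484465 0.012     ]
[0.52086209 0.00211926 0.012     ]
[0.47774966 0.19042897 0.012     ]
(array([-0.7666, -0.6412, -0.1022]), array([-0.   ,  0.   ,  0.544]))
(array([-0.9669, -1.2557,  0.0178]), array([-0.   ,  0.   ,  0.984]))
```

{"name": "carry_out", "arguments": {"offset": [[-0.77, -0.64, -0.1], [-0.77, -0.64, -0.1], [-0.77, -0.64, -0.1], [-0.77, -0.64, -0.1], [-0.77, -0.64, -0.1], [-0.77, -0.64, -0.1], [-0.77, -0.64, -0.1], [-0.77, -0.64, -0.1]], "turn": [[0, 0, 0.54], [0, 0, 0.54], [0, 0, 0.54], [0, 0, 0.54], [0, 0, 0.54], [0, 0, 0.54], [0, 0, 0.54], [0, 0, 0.54]], "hand": 1}}

```text
clock: 2.6
tcp_pos: [0.4603, 0.2416, 0.2492]
orientation: [1.857, 2.534, 0.002]
contact_force: [0.1, -0.0, -0.4]
grip_width: 0.0
```

```bash
cat >> h.py <<'E'
def down(a):
    ty=np.array([np.cos(a),np.sin(a),0]); tz=np.array([0,0,-1.]); return Ro.from_matrix(np.c_[np.cross(ty,tz),ty,tz])
E
python3 - <<'E'
from h import *
o=r.get_obs();print(o["clock"],o["tcp_pos"],o["contact_force"],o["grip_width"])
print(toolmove((.455,-.168,.19),down(-.36)))
f=imaging.grab_frame("wrist"); print(f["fx"],(-f["R"].T@f["t"]).round(3),f["R"].round(2)); save(f,"w1",s=1.5)
E
```

```text
2.6 [0.46025876 0.24156835 0.24922508] [ 0.14611947 -0.03965201 -0.38351918] 4.998631094330281e-05
(array([-0.778 , -0.257 ,  0.1178]), array([ 4.000e-04, -5.000e-04,  4.441e-01]))
332.02889653616785 [0.437 0.317 0.416] [[ 0.95  0.3   0.  ]
 [ 0.29 -0.91  0.31]
 [ 0.09 -0.3  -0.95]]
```

{"name": "carry_out", "arguments": {"offset": [[-0.778, -0.257, 0.03], [-0.778, -0.257, 0.03], [-0.778, -0.257, 0.03], [-0.778, -0.257, 0.03], [-0.778, -0.257, 0.03], [-0.778, -0.257, 0.03], [-0.778, -0.257, 0.03], [-0.778, -0.257, 0.03]], "turn": [[0, 0, 0.444], [0, 0, 0.444], [0, 0, 0.444], [0, 0, 0.444], [0, 0, 0.444], [0, 0, 0.444], [0, 0, 0.444], [0, 0, 0.444]]}}

```text
clock: 3.45
tcp_pos: [0.4544, -0.1579, 0.2344]
orientation: [2.582, 1.788, 0.002]
contact_force: [1.2, -0.0, -0.4]
grip_width: -0.0
```

View pics/w1.png

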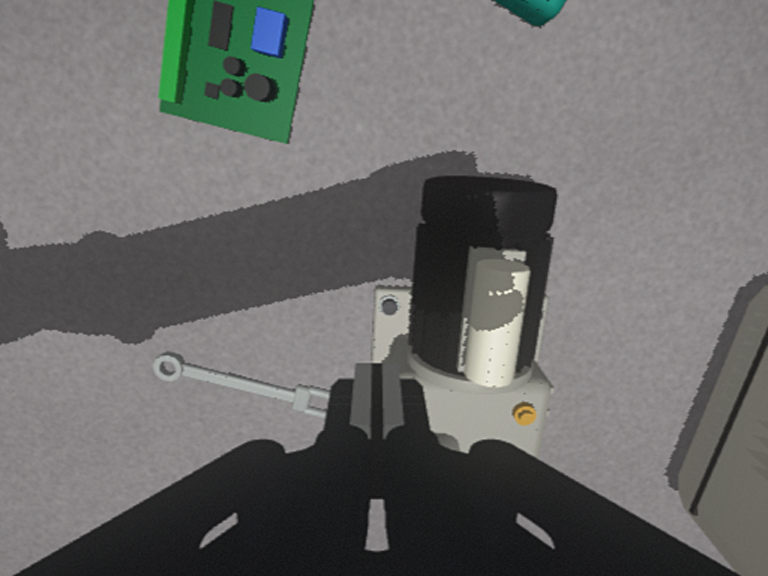

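```bash
python3 - <<'E'
from h import *
o=r.get_obs();print(o["clock"],o["tcp_pos"],o["contact_force"],o["grip_width"])
f=imaging.grab_frame("wrist"); print((-f["R"].T@f["t"]).round(3))
for q in ("lid","lid_top","gun_grip","gun"): print(q,[(w(f,d["xyz"]).round(3).tolist(),round(d["score"],2)) for d in look_for(q,"wrist")[:2]])
m=outline_of("lid","wrist")
if m:
    m=m[0]["region"]; e=cv2.fitEllipse(np.argwhere(m)[:,::-1][cv2.convexHull(np.argwhere(m)[:,::-1].astype(np.int32),returnPoints=False)[:,0]].astype(np.float32)); print(e,atz(f,*e[0],.076))
save(f,"w2",s=1.5)
print(toolmove((.455,-.168,.12),down(-.36)))
E
```

```text
3.45 [ 0.45442642 -0.15792446  0.23440948] [ 1.22633607 -0.04020314 -0.38267309] -7.826273583972996e-06
[ 0.483 -0.084  0.401]
lid [([0.457, -0.164, 0.081], 0.9)]
lid_top [([0.456, -0.162, 0.08], 0.57), ([0.644, -0.201, 0.036], 0.49)]
gun_grip []
gun []
((436.74249267578125, 311.53759765625), (39.069786071777344, 137.06716918945312), 129.07521057128906) [ 0.59782788 -0.39480238  0.076     ]
(array([-0.0241,  0.0096,  0.2278]), array([-0.0002, -0.0003,  0.001 ]))
```

Wrist view w1 looks back over the motor (480,280) with the shut fingers at (375,400); nipple hidden. The lid centre measures about (0.456, -0.167), so I go down on it.

{"name": "carry_out", "arguments": {"offset": [[-0.022, 0.01, 0.08], [-0.022, 0.01, 0.16], [-0.022, 0.01, 0.24], [-0.022, 0.01, 0.256], [-0.022, 0.01, 0.26], [-0.022, 0.01, 0.26]], "turn": [[0, 0, 0], [0, 0, 0], [0, 0, 0], [0, 0, 0], [0, 0, 0], [0, 0, 0]]}}

```text
clock: 4.35
tcp_pos: [0.4565, -0.168, 0.1053]
orientation: [2.581, 1.789, 0.002]
contact_force: [-0.0, 0.2, 1.3]
grip_width: -0.0002
```

{"name": "carry_out", "arguments": {"offset": [[0, 0, 0.004], [0, 0, 0.008], [0, 0, 0.012], [0, 0, 0.016], [0, 0, 0.016]], "turn": [[0, 0, 0], [0, 0, 0], [0, 0, 0], [0, 0, 0], [0, 0, 0]]}}

```text
clock: 4.85
tcp_pos: [0.4552, -0.1683, 0.0959]
orientation: [-2.583, -1.788, 0.0]
contact_force: [-0.3, 0.5, 0.5]
grip_width: 0.0003
```

{"name": "carry_out", "arguments": {"offset": [[0, 0, 0.004], [0, 0, 0.008], [0, 0, 0.01], [0, 0, 0.01]], "turn": [[0, 0, 0], [0, 0, 0], [0, 0, 0], [0, 0, 0]]}}

```text
clock: 5.25
tcp_pos: [0.4552, -0.1684, 0.0908]
orientation: [-2.583, -1.788, 0.001]
contact_force: [0.0, -0.6, 0.8]
grip_width: -0.0
```

{"name": "carry_out", "arguments": {"offset": [[0, 0, 0.002], [0, 0, 0.004], [0, 0, 0.004]], "turn": [[0, 0, 0], [0, 0, 0], [0, 0, 0]]}}

```text
clock: 5.55
tcp_pos: [0.4552, -0.1684, 0.0889]
orientation: [-2.583, -1.788, 0.0]
contact_force: [-0.1, -0.5, -0.2]
grip_width: 0.0001
```

{"name": "carry_out", "arguments": {"offset": [[0, 0, 0.002], [0, 0, 0.004], [0, 0, 0.004]], "turn": [[0, 0, 0], [0, 0, 0], [0, 0, 0]]}}

```text
clock: 5.85
tcp_pos: [0.4552, -0.1683, 0.0869]
orientation: [-2.583, -1.788, 0.0]
contact_force: [-0.1, -0.1, 0.7]
grip_width: 0.0001
```

{"name": "carry_out", "arguments": {"offset": [[0, 0, 0.002], [0, 0, 0.003], [0, 0, 0.003]], "turn": [[0, 0, 0], [0, 0, 0], [0, 0, 0]]}}

```text
clock: 6.15
tcp_pos: [0.4552, -0.1683, 0.0854]
orientation: [-2.583, -1.788, 0.0]
contact_force: [-0.1, 0.1, 0.3]
grip_width: 0.0
```

```bash
python3 - <<'E'
from h import *
f=imaging.grab_frame("wrist"); g=imaging.grab_frame("scene")
p=px(g,(.455,-.168,.075)).astype(int); print(p,px(f,(.455,-.168,.075)))
a=cv2.resize(f["pixels"],(768,576))[140:,180:580]; b=cv2.resize(g["pixels"][p[1]-50:p[1]+50,p[0]-45:p[0]+45],(392,436),interpolation=cv2.INTER_CUBIC)
cv2.imwrite("pics/c1.png",cv2.cvtColor(np.hstack([a,b]),cv2.COLOR_RGB2BGR))
E
```

```text
[195 198] [248.68587743 228.64836061]
```

View pics/c1.png

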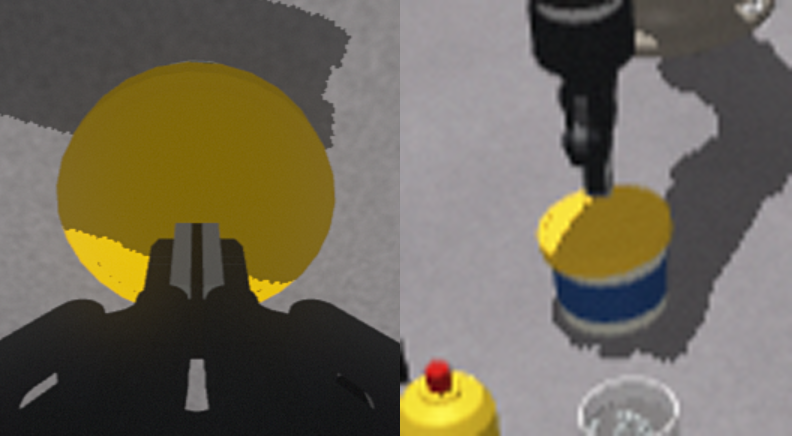

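```bash
python3 - <<'E'
from h import *
f=imaging.grab_frame("wrist"); g=imaging.grab_frame("scene"); o=r.get_obs()
R=Ro.from_rotvec(o["orientation"]); print(o["tcp_pos"],o["contact_force"],o["tau"])
for z in(-.03,-.02,-.01,0,.007,.014):
    P=[o["tcp_pos"]+R.apply((x,0,z)) for x in(-.011,0,.011)]
    print(z,[px(f,p).round(1) for p in P],[px(g,p).round(1) for p in P])
E
```

```text
[ 0.45530561 -0.16836452  0.08551467] [-0.64168707 -0.32877534  0.6243372 ] [ 4.76703848e-03 -3.81053424e+01  6.77769944e+00 -1.91316622e+01
  9.15380137e-03  1.81727661e-03  1.26488158e-05]
-0.03 [array([248.9, 285.3]), array([248.9, 264.8]), array([248.8, 243.5])] [array([191.1, 189.4]), array([194.4, 189.4]), array([197.6, 189.4])]
-0.02 [array([249.1, 273.9]), array([249. , 254.4]), array([249. , 234.1])] [array([191.4, 191.8]), array([194.6, 191.8]), array([197.9, 191.8])]
-0.01 [array([249.2, 263.8]), array([249.1, 245.1]), array([249.1, 225.8])] [array([191.6, 194.2]), array([194.9, 194.2]), array([198.1, 194.2])]
0 [array([249.3, 254.6]), array([249.2, 236.8]), array([249.2, 218.3])] [array([191.9, 196.5]), array([195.1, 196.5]), array([198.3, 196.5])]
0.007 [array([249.3, 248.8]), array([249.3, 231.5]), array([249.2, 213.6])] [array([192.1, 198.2]), array([195.3, 198.2]), array([198.5, 198.2])]
0.014 [array([249.4, 243.3]), array([249.3, 226.5]), array([249.3, 209.1])] [array([192.2, 199.8]), array([195.4, 199.8]), array([198.6, 199.8])]
```

Left crop: wrist view, lid centre (195,185), fingertips ending at (197,225). Right crop: scene view, tip at (598,190), lid centre (605,230). Both cameras show the tip still 25-35 mm above the lid, and the force reads zero. I keep descending by feel.

{"name": "carry_out", "arguments": {"offset": [[0, 0, 0.005], [0, 0, 0.01], [0, 0, 0.01]], "turn": [[0, 0, 0], [0, 0, 0], [0, 0, 0]]}}

```text
clock: 6.65
tcp_pos: [0.455, -0.1683, 0.0801]
orientation: [-2.583, -1.788, 0.001]
contact_force: [-0.7, 0.1, 0.9]
grip_width: 0.0
```

{"name": "carry_out", "arguments": {"offset": [[0, 0, 0.004], [0, 0, 0.008], [0, 0, 0.008]], "turn": [[0, 0, 0], [0, 0, 0], [0, 0, 0]]}}

```text
clock: 6.95
tcp_pos: [0.4551, -0.1683, 0.0762]
orientation: [-2.583, -1.788, 0.001]
contact_force: [-0.7, -0.2, 0.1]
grip_width: 0.0
```

{"name": "carry_out", "arguments": {"offset": [[0, 0, 0.005], [0, 0, 0.01], [0, 0, 0.01]], "turn": [[0, 0, 0], [0, 0, 0], [0, 0, 0]]}}

```text
clock: 7.25
tcp_pos: [0.455, -0.1683, 0.0712]
orientation: [-2.583, -1.788, 0.001]
contact_force: [0.5, 0.4, 0.6]
grip_width: 0.0002
```

```bash
python3 - <<'E'
from h import *
f=imaging.grab_frame("wrist"); g=imaging.grab_frame("scene"); o=r.get_obs()
print(o["tcp_pos"],o["contact_force"],px(g,o["tcp_pos"]),px(f,o["tcp_pos"]))
for q in("lid","lid_top","tub"): print(q,[(w(f,d["xyz"]).round(3).tolist(),round(d["score"],2)) for d in look_for(q,"wrist")[:1]],[(w(g,d["xyz"]).round(3).tolist(),round(d["score"],2)) for d in look_for(q,"scene")[:1]])
p=np.array([195,195])
a=cv2.resize(f["pixels"],(768,576))[140:,180:580]; b=cv2.resize(g["pixels"][p[1]-50:p[1]+50,p[0]-45:p[0]+45],(392,436),interpolation=cv2.INTER_CUBIC)
cv2.imwrite("pics/c2.png",cv2.cvtColor(np.hstack([a,b]),cv2.COLOR_RGB2BGR))
E
```

```text
[ 0.45521051 -0.16839326  0.07141564] [ 0.27780397 -0.209678    0.46880046] [195.41226644 199.80276159] [249.54061687 237.11029765]
lid [([0.465, -0.155, 0.083], 0.71)] [([0.47, -0.168, 0.078], 0.79)]
lid_top [] [([0.472, -0.172, 0.078], 0.82)]
tub [([0.471, -0.123, 0.009], 0.6)] [([0.497, -0.168, 0.028], 0.87)]
```

View pics/c2.png

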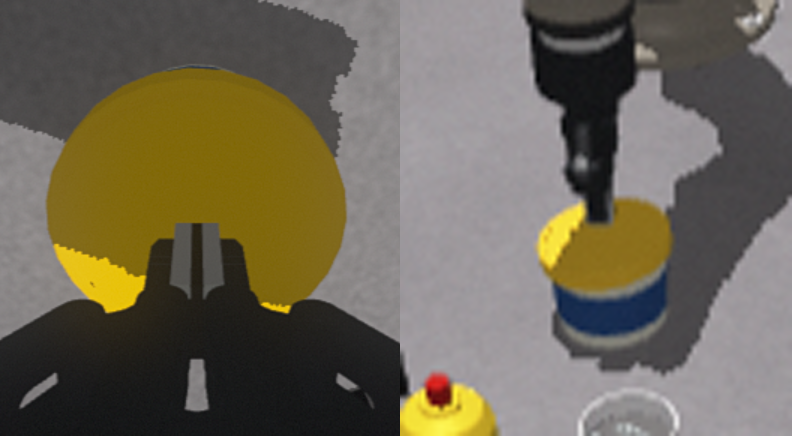

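c2: fingertip at right crop (598,220), still above the lid centre (605,245). The tip looks about 18 mm higher than the reported TCP. I'll calibrate it by contact.

{"name": "carry_out", "arguments": {"offset": [[0, 0, 0.004], [0, 0, 0.008], [0, 0, 0.008]], "turn": [[0, 0, 0], [0, 0, 0], [0, 0, 0]]}}

```text
clock: 7.95
tcp_pos: [0.4551, -0.1683, 0.0672]
orientation: [-2.583, -1.788, 0.001]
contact_force: [0.0, 1.0, -0.1]
grip_width: -0.0001
```

{"name": "carry_out", "arguments": {"offset": [[0, 0, 0.003], [0, 0, 0.006], [0, 0, 0.006]], "turn": [[0, 0, 0], [0, 0, 0], [0, 0, 0]]}}

```text
clock: 8.25
tcp_pos: [0.4552, -0.1683, 0.0643]
orientation: [-2.583, -1.788, 0.0]
contact_force: [0.4, 0.5, -1.1]
grip_width: -0.0002
```

{"name": "carry_out", "arguments": {"offset": [[0, 0, 0.003], [0, 0, 0.006], [0, 0, 0.006]], "turn": [[0, 0, 0], [0, 0, 0], [0, 0, 0]]}}

```text
clock: 8.55
tcp_pos: [0.4552, -0.1684, 0.0613]
orientation: [-2.583, -1.788, 0.0]
contact_force: [0.4, -0.5, 0.0]
grip_width: -0.0
```

{"name": "carry_out", "arguments": {"offset": [[0, 0, 0.003], [0, 0, 0.006], [0, 0, 0.006]], "turn": [[0, 0, 0], [0, 0, 0], [0, 0, 0]]}}

```text
clock: 8.85
tcp_pos: [0.4551, -0.1683, 0.0583]
orientation: [-2.583, -1.788, 0.0]
contact_force: [0.2, 0.2, -0.5]
grip_width: 0.0001
```

{"name": "carry_out", "arguments": {"offset": [[0, 0, 0.002], [0, 0, 0.004], [0, 0, 0.004]], "turn": [[0, 0, 0], [0, 0, 0], [0, 0, 0]]}}

```text
clock: 9.15
tcp_pos: [0.4559, -0.1683, 0.0567]
orientation: [2.583, 1.788, 0.001]
contact_force: [0.6, 1.1, 2.4]
grip_width: 0.0003
```

```bash
python3 - <<'E'
from h import *
f=imaging.grab_frame("wrist"); g=imaging.grab_frame("scene"); o=r.get_obs()
print(o["tcp_pos"],o["contact_force"])
# dark fingertip bottom in scene near col 195
print(g["pixels"][185:206,195].tolist())
E
```

```text
[ 0.45586973 -0.16824691  0.05671456] [0.26211444 1.45968487 2.7480002 ]
[[34, 35, 37], [47, 47, 51], [40, 41, 44], [25, 27, 28], [21, 21, 22], [19, 20, 22], [20, 20, 23], [20, 21, 21], [20, 20, 22], [21, 23, 23], [20, 21, 21], [21, 23, 23], [21, 21, 24], [20, 21, 23], [60, 61, 61], [117, 97, 49], [139, 110, 26], [141, 111, 28], [138, 110, 25], [139, 111, 27], [141, 111, 27]]
```

Contact at last (TCP z 0.057): the real tips lie about 22 mm behind the reported TCP. I push on.

{"name": "carry_out", "arguments": {"offset": [[0, 0, 0.002], [0, 0, 0.004], [0, 0, 0.004]], "turn": [[0, 0, 0], [0, 0, 0], [0, 0, 0]]}}

```text
clock: 9.55
tcp_pos: [0.4547, -0.1684, 0.0541]
orientation: [-2.583, -1.787, 0.001]
contact_force: [-0.1, 0.4, 0.4]
grip_width: 0.0002
```

{"name": "carry_out", "arguments": {"offset": [[0, 0, 0.002], [0, 0, 0.004], [0, 0, 0.004]], "turn": [[0, 0, 0], [0, 0, 0], [0, 0, 0]]}}

```text
clock: 9.85
tcp_pos: [0.455, -0.1684, 0.0527]
orientation: [-2.583, -1.787, 0.0]
contact_force: [-2.8, 0.6, 7.1]
grip_width: 0.0002
```

{"name": "carry_out", "arguments": {"offset": [[0, 0, 0.001], [0, 0, 0.002], [0, 0, 0.002]], "turn": [[0, 0, 0], [0, 0, 0], [0, 0, 0]]}}

```text
clock: 10.15
tcp_pos: [0.455, -0.1685, 0.0526]
orientation: [-2.583, -1.786, -0.001]
contact_force: [-5.7, 1.9, 20.5]
grip_width: -0.0003
```

```bash
python3 - <<'E'
from h import *
g=imaging.grab_frame("scene"); o=r.get_obs(); f=imaging.grab_frame("top")
print(o["tcp_pos"],o["contact_force"])
a=cv2.resize(g["pixels"][160:240,150:245],(760,640),interpolation=cv2.INTER_CUBIC)[:560]
cv2.imwrite("pics/c3.png",cv2.cvtColor(a,cv2.COLOR_RGB2BGR))
E
```

```text
[ 0.45505256 -0.16844287  0.05261965] [-5.84765877  1.7413766  20.11085948]
```

View pics/c3.png

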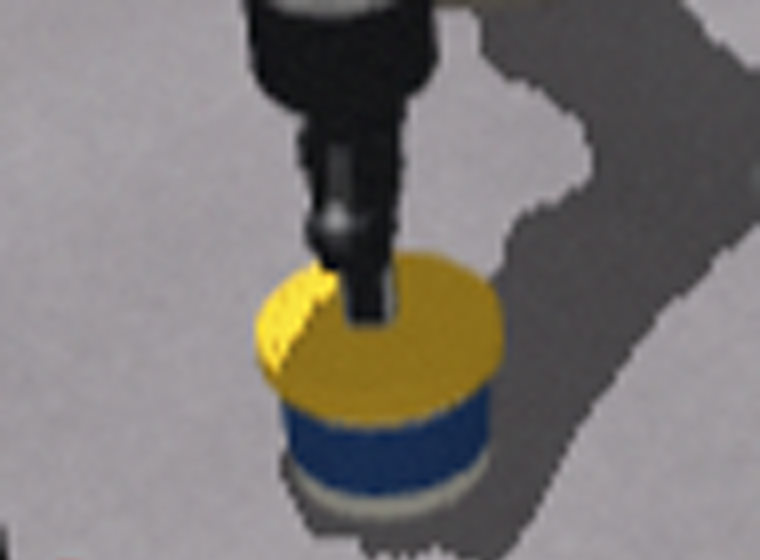

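c3: lid seated level, white rim no longer showing, fingertips at (370,322) near the lid's middle, firm 20 N reaction. Step 1 looks done; now up and over the gun.

{"name": "carry_out", "arguments": {"offset": [[0, 0, -0.04], [0, 0, -0.14], [0, 0, -0.24], [0, 0, -0.32], [0, 0, -0.32]], "turn": [[0, 0, 0], [0, 0, 0], [0, 0, 0], [0, 0, 0], [0, 0, 0]], "hand": 0}}

```text
clock: 10.75
tcp_pos: [0.4584, -0.1696, 0.2163]
orientation: [2.579, 1.784, 0.012]
contact_force: [0.3, 0.3, -0.4]
grip_width: 0.0727
```

```bash
python3 - <<'E'
from h import *
g=imaging.grab_frame("scene"); t=imaging.grab_frame("top"); o=r.get_obs()
print(o["tcp_pos"],o["grip_width"])
print("tip then",atz(g,370/8+150,322/8+160,.075),"lid",atz(g,380/8+150,338/8+160,.075))
print("gripper flange top px",px(g,(.455,-.168,.075+.15)),"seen ~",345/8+150,50/8+160)
for q in("lid","lid_top"): print([(w(F,d["xyz"]).round(3).tolist(),round(d["score"],2)) for F,c in((g,"scene"),(t,"top")) for d in look_for(q,c)[:1]])
for c,F in(("scene",g),("top",t)):
    for d in outline_of("gun",c)[:2]:
        m=d["region"].astype(np.uint8); ys,xs=np.nonzero(m); print(c,d["score"],m.sum(),xs.min(),xs.max(),ys.min(),ys.max(),cv2.minAreaRect(np.c_[xs,ys].astype(np.float32)))
for z in(.056,.124,.176): print(z,px(g,(.453,-.374,z)),px(t,(.453,-.374,z)))
print(toolmove((.453,-.374,.21),down(-.69)))
save(g,"sg",(90,170,190,260),6)
E
```

```text
[ 0.45566339 -0.16817774  0.21199245] 0.08466362779710247
tip then [ 0.46340533 -0.16721938  0.075     ] lid [ 0.47585792 -0.16601149  0.075     ]
gripper flange top px [191.67197351 161.9143714 ] seen ~ 193.125 166.25
[([0.467, -0.168, 0.074], 0.62), ([0.46, -0.153, 0.07], 0.82)]
[([0.467, -0.169, 0.076], 0.89), ([0.454, -0.156, 0.071], 0.94)]
scene 0.67 397 124 140 186 220 ((131.16470336914062, 202.74118041992188), (34.92580795288086, 13.232759475708008), 77.47119140625)
scene 0.44 610 122 151 207 240 ((136.16470336914062, 223.74118041992188), (30.58719825744629, 26.465518951416016), 77.47119140625)
top 0.66 214 376 396 210 224 ((385.5000305175781, 216.5), (12.649109840393066, 22.135942459106445), 71.56504821777344)
top 0.27 573 296 318 202 234 ((306.5926818847656, 217.09828186035156), (21.58651351928711, 31.855098724365234), 12.994616508483887)
0.056 [135.33850624 216.19114251] [375.9372686  218.98194595]
0.124 [131.99746809 199.9096009 ] [383.23202508 216.09033224]
0.176 [129.31673604 186.8458619 ] [389.44689208 213.62678262]
(array([-0.3861,  0.1422,  0.0009]), array([-0.0014,  0.0009,  0.2198]))
```

View pics/sg.png

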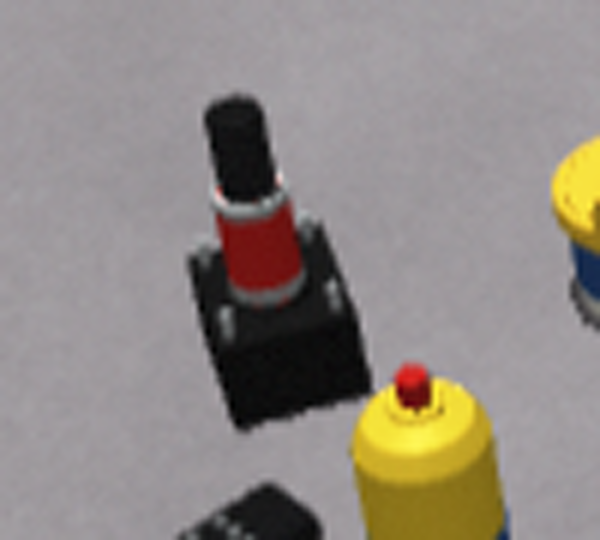

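sg: handle top at (233,108), handle base (247,195), barrel foot (265,290); gun about (0.459,-0.373), both cameras averaged.

{"name": "carry_out", "arguments": {"offset": [[-0.1, 0.035, 0], [-0.2, 0.07, 0], [-0.29, 0.1, 0], [-0.383, 0.153, 0], [-0.383, 0.153, 0], [-0.383, 0.153, 0]], "turn": [[0, 0, 0.1], [0, 0, 0.2], [0, 0, 0.22], [0, 0, 0.22], [0, 0, 0.22], [0, 0, 0.22]]}}

```text
clock: 11.75
tcp_pos: [0.4582, -0.3765, 0.2105]
orientation: [-2.844, -1.334, 0.004]
contact_force: [0.9, -0.4, 0.5]
grip_width: 0.0852
```

```bash
python3 - <<'E'
from h import *
f=imaging.grab_frame("wrist"); o=r.get_obs(); print(o["tcp_pos"],o["clock"])
R=Ro.from_rotvec(o["orientation"])
for q in("gun_grip","gun","block"):
    print(q,[(w(f,d["xyz"]).round(3).tolist(),R.inv().apply(w(f,d["xyz"])-o["tcp_pos"]).round(3),round(d["score"],2)) for d in look_for(q,"wrist")[:2]])
for z in(.056,.124,.176): print(z,px(f,(.459,-.373,z)),px(f,(*o["tcp_pos"][:2],z)))
save(f,"w5",s=1.5)
E
```

```text
[ 0.45880943 -0.37446843  0.21045051] 11.8
gun_grip [([0.457, -0.374, 0.162], array([-0.001, -0.001,  0.048]), 0.92)]
gun [([0.461, -0.373, 0.162], array([0.003, 0.001, 0.049]), 0.97)]
block [([0.474, -0.362, 0.06], array([0.02 , 0.004, 0.15 ]), 0.96)]
0.056 [248.54526202 166.12647956] [249.34738491 167.3567579 ]
0.124 [247.85052905 186.13448122] [248.84935687 187.63543689]
0.176 [247.03758459 209.54692116] [248.26695291 211.34973068]
```

View pics/w5.png

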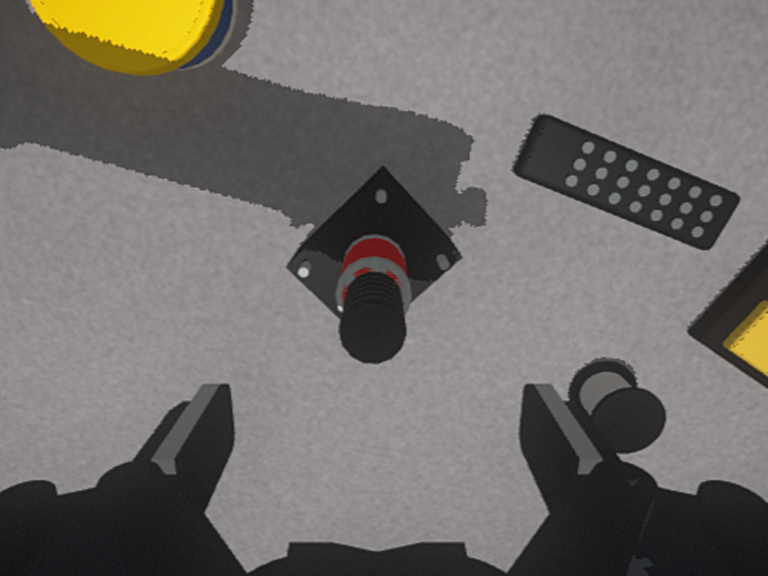

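w5: gun handle cap at (373,330) centred between the fingers (217 and 540), the block below it; going down to grip.

{"name": "carry_out", "arguments": {"offset": [[-0.004, 0, 0.07], [-0.004, 0, 0.14], [-0.004, 0, 0.19], [-0.004, 0, 0.209], [-0.004, 0, 0.209], [-0.004, 0, 0.209]], "turn": [[0, 0, 0], [0, 0, 0], [0, 0, 0], [0, 0, 0], [0, 0, 0], [0, 0, 0]]}}

```text
clock: 12.55
tcp_pos: [0.459, -0.3761, 0.1082]
orientation: [2.84, 1.34, 0.002]
contact_force: [-0.2, -0.2, -0.1]
grip_width: 0.0854
```

{"name": "carry_out", "arguments": {"offset": [[0, 0, 0], [0, 0, 0], [0, 0, 0], [0, 0, 0], [0, 0, 0], [0, 0, 0], [0, 0, 0]], "turn": [[0, 0, 0], [0, 0, 0], [0, 0, 0], [0, 0, 0], [0, 0, 0], [0, 0, 0], [0, 0, 0]], "hand": 1, "force": 100}}

```text
clock: 13.25
tcp_pos: [0.4579, -0.3759, 0.1077]
orientation: [-2.841, -1.339, -0.001]
contact_force: [-1.9, 2.9, 6.5]
grip_width: 0.0283
```

Gripped (28 mm opening). Lifting straight out of the block.

{"name": "carry_out", "arguments": {"offset": [[0, 0, -0.03], [0, 0, -0.08], [0, 0, -0.14], [0, 0, -0.2], [0, 0, -0.26], [0, 0, -0.33], [0, 0, -0.33], [0, 0, -0.33]], "turn": [[0, 0, 0], [0, 0, 0], [0, 0, 0], [0, 0, 0], [0, 0, 0], [0, 0, 0], [0, 0, 0], [0, 0, 0]]}}

```text
clock: 14.05
tcp_pos: [0.458, -0.3759, 0.2721]
orientation: [2.842, 1.339, 0.001]
contact_force: [0.1, 1.1, -6.2]
grip_width: 0.0277
```

```bash
cat >> h.py <<'E'
a=np.radians(13); n=np.array([-.5*np.cos(a),-.5*np.sin(a),np.cos(np.pi/6)]); nip=np.array([.546,.107,.107])
def tilt(n):
    tz=-n; u=np.array([n[0],n[1],0]); u=-u/np.linalg.norm(u); ty=u-u.dot(n)*n; ty/=np.linalg.norm(ty); return Ro.from_matrix(np.c_[np.cross(ty,tz),ty,tz])
E
python3 - <<'E'
from h import *
o=r.get_obs(); print(o["tcp_pos"],o["grip_width"],o["contact_force"])
print("mid",toolmove((.46,-.12,.275),down(-.2)))
print("pre from here",toolmove(nip+.184*n,tilt(n)), nip+.184*n)
t=imaging.grab_frame("top")
import numpy as np
for q in("gun","lid"): print(q,[(w(t,d["xyz"]).round(3).tolist(),round(d["score"],2)) for d in look_for(q,"top")[:1]])
E
```

```text
[ 0.4579557  -0.37586347  0.27212843] 0.02774568866837654 [ 0.10029023  1.07294456 -6.24226297]
mid (array([ 0.3972, -0.3226, -0.0056]), array([ 3.000e-04, -4.000e-04, -3.267e-01]))
pre from here (array([ 0.7108, -0.5909,  0.0118]), array([-0.3237,  0.1596, -0.597 ])) [0.45635795 0.0863045  0.26634867]
gun [([0.448, -0.368, 0.254], 0.61)]
lid [([0.453, -0.167, 0.07], 0.59)]
```

{"name": "carry_out", "arguments": {"offset": [[0.07, -0.056, 0], [0.14, -0.11, 0], [0.21, -0.17, 0], [0.28, -0.225, 0], [0.35, -0.28, 0], [0.4, -0.322, 0], [0.4, -0.322, 0], [0.4, -0.322, 0]], "turn": [[0, 0, -0.05], [0, 0, -0.11], [0, 0, -0.17], [0, 0, -0.23], [0, 0, -0.29], [0, 0, -0.327], [0, 0, -0.327], [0, 0, -0.327]]}}

```text
clock: 15.0
tcp_pos: [0.4606, -0.1188, 0.2711]
orientation: [-2.429, -1.99, 0.003]
contact_force: [-0.2, -0.7, -5.0]
grip_width: 0.0279
```

```bash
python3 - <<'E'
from h import *
o=r.get_obs(); print(o["tcp_pos"],o["grip_width"],o["contact_force"],o["joints"].round(2) if hasattr(o["joints"],"round") else o["joints"])
print("pre from here",toolmove(nip+.194*n,tilt(n)), nip+.194*n)
E
```

```text
[ 0.46061983 -0.1187894   0.27109807] 0.027902611800657288 [-0.21009095 -0.74262499 -4.97374555] [-0.54  0.08  0.71  1.97 -0.05  1.12 -0.  ]
pre from here (array([ 0.3964, -0.0982, -0.0079]), array([-0.345 ,  0.0743, -0.2767])) [0.4514861  0.08517975 0.27500893]
```

{"name": "carry_out", "arguments": {"offset": [[0.06, -0.014, 0], [0.13, -0.03, 0], [0.2, -0.05, 0], [0.27, -0.067, 0], [0.34, -0.084, -0.008], [0.396, -0.098, -0.008], [0.396, -0.098, -0.008], [0.396, -0.098, -0.008]], "turn": [[-0.06, 0.012, -0.045], [-0.12, 0.025, -0.09], [-0.18, 0.037, -0.14], [-0.24, 0.05, -0.19], [-0.3, 0.062, -0.24], [-0.345, 0.074, -0.277], [-0.345, 0.074, -0.277], [-0.345, 0.074, -0.277]]}}

```text
clock: 15.8
tcp_pos: [0.4518, 0.0825, 0.2747]
orientation: [1.721, 2.155, 0.574]
contact_force: [-0.3, -0.4, -5.1]
grip_width: 0.0278
```

```bash
python3 - <<'E'
from h import *
o=r.get_obs(); print(o["tcp_pos"],o["joints"])
R=Ro.from_rotvec(o["orientation"]); print("axis err deg",np.degrees(np.arccos(R.as_matrix()[:,2]@-n)), toolmove(nip+.194*n,tilt(n)))
f=imaging.grab_frame("wrist"); g=imaging.grab_frame("scene"); t=imaging.grab_frame("top")
for nme,F in(("wrist",f),("scene",g),("top",t)):
    for q in("nipple","nipple_tip","gun_mouth","gun"): print(nme,q,[(w(F,d["xyz"]).round(3).tolist(),round(d["score"],2)) for d in look_for(q,nme)[:1]])
    print("pred mouth",px(F,o["tcp_pos"]+R.apply((0,0,.102))),"nip",px(F,nip),"tip",px(F,nip+.022*n))
A=cv2.resize(f["pixels"],(640,480))[100:480,120:520]
p=px(g,nip).astype(int);B=cv2.resize(g["pixels"][p[1]-65:p[1]+30,p[0]-50:p[0]+50],(400,380),interpolation=cv2.INTER_CUBIC);print(p)
cv2.imwrite("pics/n1.png",cv2.cvtColor(np.hstack([A,B]),cv2.COLOR_RGB2BGR))
E
```

```text
[0.45180727 0.08249737 0.27467966] [-0.69090751 -0.2854982   0.25298624  2.35065118  0.32367432  0.57630255
 -0.43446605]
axis err deg 0.21865287299460393 (array([ 0.0054,  0.0008, -0.0003]), array([-0.0012,  0.0022, -0.002 ]))
wrist nipple [([0.391, 0.068, 0.005], 0.64)]
wrist nipple_tip [([0.542, 0.11, 0.116], 0.63)]
wrist gun_mouth [([0.494, 0.099, 0.195], 0.54)]
wrist gun [([0.428, 0.086, 0.321], 0.93)]
pred mouth [249.23583591 183.86683357] nip [250.34074641 157.3461544 ] tip [250.26182821 161.80498332]
scene nipple []
scene nipple_tip []
scene gun_mouth [([0.5, 0.085, 0.201], 0.43)]
scene gun [([0.475, 0.068, 0.269], 0.84)]
pred mouth [271.76960583 163.9973164 ] nip [279.8743769  189.45449776] tip [278.14426237 183.33977327]
top nipple []
top nipple_tip [([0.449, -0.374, 0.053], 0.53)]
top gun_mouth []
top gun [([0.468, 0.067, 0.282], 0.43)]
pred mouth [227.25356694 198.4207811 ] nip [225.14045818 189.16422405] tip [225.37479648 191.25974633]
[279 189]
```

View pics/n1.png

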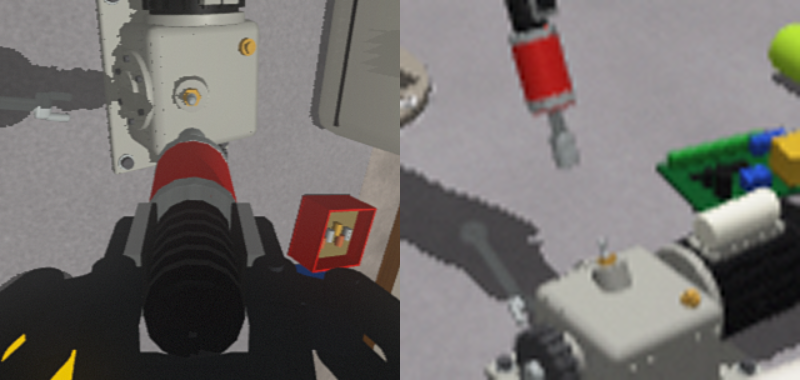

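n1: left (wrist) nipple tip ≈(191,97), coupler end ≈(190,130); right (scene) nipple tip ≈(602,243), coupler mouth ≈(567,165). Fusing these into offsets.

```bash
python3 - <<'E'
from h import *
o=r.get_obs(); R=Ro.from_rotvec(o["orientation"])
f=imaging.grab_frame("wrist"); g=imaging.grab_frame("scene"); t=imaging.grab_frame("top")
obs=((f,248.8,157.6),(g,279.5,184.75),(t,226,189.3))
zt=.107+.022*n[2]
for F,u,v in obs: print("tip at z",atz(F,u,v,zt).round(4))
print("tri f,g",tri(obs[0],obs[1]),"pred tip",nip+.022*n)
for x in(-.01,0,.01): print([px(F,o["tcp_pos"]+R.apply((x,0,.102))).round(1) for F in(f,g)])
A=cv2.resize(f["pixels"][120:230,195:305],(600,600),interpolation=cv2.INTER_CUBIC); 
m=px(g,nip).astype(int)
cv2.imwrite("pics/n2.png",cv2.cvtColor(A,cv2.COLOR_RGB2BGR))
B=cv2.resize(t["pixels"][165:225,195:255],(600,600),interpolation=cv2.INTER_CUBIC); cv2.imwrite("pics/n2t.png",cv2.cvtColor(B,cv2.COLOR_RGB2BGR))
E
```

```text
tip at z [0.5347 0.1109 0.1261]
tip at z [0.5446 0.1056 0.1261]
tip at z [0.5414 0.1026 0.1261]
tri f,g [0.53769293 0.10956406 0.1206151 ] pred tip [0.53528193 0.10452554 0.12605256]
[array([249.3, 195.2]), array([270.1, 164.5])]
[array([249.2, 183.9]), array([272.5, 163.6])]
[array([249.2, 172.3]), array([274.9, 162.8])]
```

View pics/n2.png

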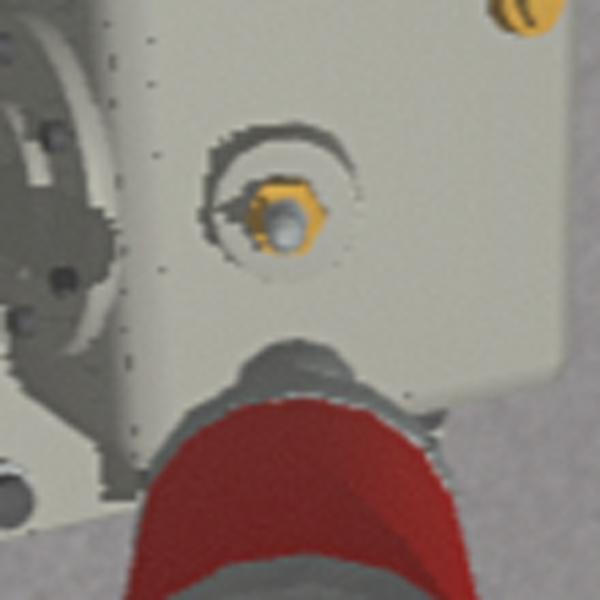

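n2 (wrist, 5.45x from (195,120)): hex centre (287,214), ball head (285,232), coupler's visible far rim (295,338), barrel's lower rim top (300,392). The coupler sits a bit to tool -x of the prediction; checking.

```bash
python3 - <<'E'
from h import *
o=r.get_obs(); R=Ro.from_rotvec(o["orientation"]); f=imaging.grab_frame("wrist"); g=imaging.grab_frame("scene")
P=lambda x,y,z:px(f,o["tcp_pos"]+R.apply((x,y,z))).round(1)
S=lambda x,y,z:px(g,o["tcp_pos"]+R.apply((x,y,z))).round(1)
for nme,rad,z in(("mouth rim",.010,.102),("coupler top",.010,.074),("barrel low",.02,.0517),("barrel top",.02,-.0163),("cap",0,-.0683)):
    print(nme,[P(rad+dx,0,z) for dx in(0,-.004,-.008)])
print("barrel low edge seen row",392/5.4545+120,"coupler",338/5.4545+120)
for z in(.102,.0517,-.0163): print(S(0,0,z),S(-.004,0,z))
print("scene seen: barrel low", 229+(555-400)/4,124+103/4,"barrel top",229+(537-400)/4,124+35/4,"mouth",229+(567-400)/4,124+164/4)
# ball/hex position by ray/line with tool frame
c=R.inv().apply(w(f,[0,0,0])-o["tcp_pos"]); print("cam in tool",c)
for nm,u,v,h in(("ball",285,230,.020),("hex",287,214,.007),("boss",287,210,0)):
    oo,d=ray(f,195+u/5.4545,120+v/5.4545)
    # intersect with plane at height h along n from nip
    s=((nip+h*n-oo)@n)/(d@n); X=oo+s*d; print(nm,X.round(4),R.inv().apply(X-o["tcp_pos"]).round(4),"nip->",(X-h*n).round(4))
E
```

```text
mouth rim [array([249.2, 172.3]), array([249.2, 177. ]), array([249.2, 181.6])]
coupler top [array([249. , 181.7]), array([249. , 186.7]), array([249. , 191.8])]
barrel low [array([248.8, 176.6]), array([248.8, 182.2]), array([248.8, 187.8])]
barrel top [array([247.9, 213.4]), array([247.9, 221. ]), array([247.9, 228.6])]
cap [array([246.7, 320.1]), array([246.8, 329.5]), array([246.8, 338.6])]
barrel low edge seen row 191.86726556054634 coupler 181.96718305985883
[272.5 163.6] [271.5 164. ]
[268.4 149.3] [267.5 149.6]
[262.9 129.7] [261.9 130. ]
scene seen: barrel low 267.75 149.75 barrel top 263.25 132.75 mouth 270.75 165.0
cam in tool [ 0.07903826  0.00152167 -0.16600342]
ball [0.5352 0.1057 0.1239] [ 0.0023 -0.0024  0.1745] nip-> [0.545  0.108  0.1066]
hex [0.5417 0.1075 0.1128] [ 0.0026 -0.0022  0.1875] nip-> [0.5452 0.1083 0.1067]
boss [0.5453 0.1076 0.1067] [ 0.0019 -0.0022  0.1945] nip-> [0.5453 0.1076 0.1067]
```

{"name": "carry_out", "arguments": {"offset": [[0.014, -0.0046, 0.02], [0.014, -0.0046, 0.05], [0.014, -0.0046, 0.08], [0.014, -0.0046, 0.1], [0.014, -0.0046, 0.104], [0.014, -0.0046, 0.104], [0.014, -0.0046, 0.104]], "turn": [[0, 0, 0], [0, 0, 0], [0, 0, 0], [0, 0, 0], [0, 0, 0], [0, 0, 0], [0, 0, 0]]}}

```text
clock: 17.5
tcp_pos: [0.4745, 0.0967, 0.2304]
orientation: [1.716, 2.156, 0.58]
contact_force: [-0.7, -0.4, -5.1]
grip_width: 0.0279
```

```bash
python3 - <<'E'
from h import *
o=r.get_obs(); R=Ro.from_rotvec(o["orientation"]); print(o["tcp_pos"],o["contact_force"],np.degrees(np.arccos(R.as_matrix()[:,2]@-n)),o["clock"])
F={c:imaging.grab_frame(c) for c in("wrist","scene","top")}
T=lambda x,y,z:o["tcp_pos"]+R.apply((x,y,z))
nip=np.array([.5452,.108,.1067])
print("tip in tool",R.inv().apply(nip+.022*n-o["tcp_pos"]))
crops=[]
for c,h in(("wrist",30),("scene",22),("top",20)):
    f=F[c]; p=px(f,T(-.004,0,.105)).astype(int); s=(395 if c!="top" else 395)
    crops.append(cv2.resize(f["pixels"][p[1]-h:p[1]+h,p[0]-h:p[0]+h],(395,395),interpolation=cv2.INTER_CUBIC))
    k=395/(2*h); q=lambda X:((px(f,X)-p+h)*k).round(0)
    print(c,p,k,"mouth0",q(T(0,0,.102)),"mouth-5",q(T(-.005,0,.102)),"coupler back-5",q(T(-.005,0,.074)),"tip",q(nip+.022*n),"hex",q(nip+.007*n),"nip",q(nip))
cv2.imwrite("pics/n3.png",cv2.cvtColor(np.hstack(crops[:2]),cv2.COLOR_RGB2BGR)); cv2.imwrite("pics/n3t.png",cv2.cvtColor(crops[2],cv2.COLOR_RGB2BGR))
E
```

```text
[0.47454611 0.09672051 0.23036239] [-0.73708846 -0.43126781 -5.08984197] 0.14906302838310523 17.5
tip in tool [-0.00478556 -0.00030164  0.1207893 ]
wrist [249 187] 6.583333333333333 mouth0 [199. 177.] mouth-5 [199. 214.] coupler back-5 [198. 286.] tip [197. 171.] hex [198. 142.] nip [198. 129.]
scene [277 178] 8.977272727272727 mouth0 [207. 193.] mouth-5 [196. 198.] coupler back-5 [176. 127.] tip [209. 244.] hex [220. 282.] nip [225. 299.]
top [224 193] 9.875 mouth0 [194. 204.] mouth-5 [210. 200.] coupler back-5 [213. 229.] tip [208. 183.] hex [206. 169.] nip [206. 162.]
```

View pics/n3.png

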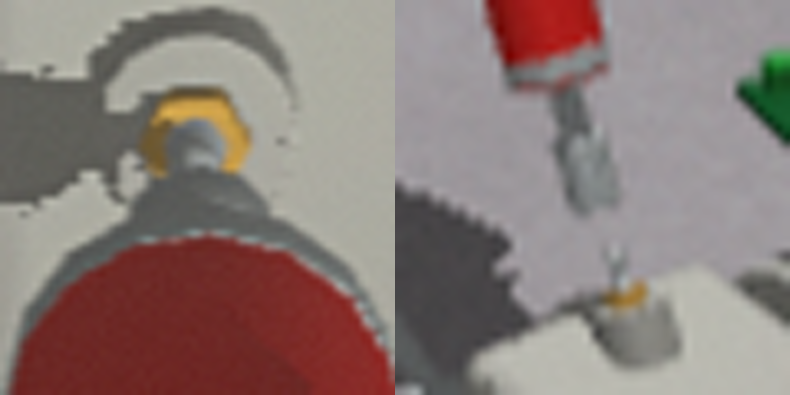

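n3: wrist crop – ball (198,145), hex (197,131), coupler's far rim apex (200,169), so centre ≈(200,244). Scene crop – coupler mouth ≈(598,203), tip ≈(617,248), hex (630,297). Sideways the coupler is about 4 mm too far in tool -x and good in y. I correct that and move closer.

{"name": "carry_out", "arguments": {"offset": [[0.008, -0.001, 0.004], [0.008, -0.001, 0.014], [0.008, -0.001, 0.022], [0.008, -0.001, 0.022], [0.008, -0.001, 0.022]], "turn": [[0, 0, 0], [0, 0, 0], [0, 0, 0], [0, 0, 0], [0, 0, 0]]}}

```text
clock: 18.15
tcp_pos: [0.4784, 0.1015, 0.2197]
orientation: [1.717, 2.156, 0.578]
contact_force: [-1.1, 0.1, -5.0]
grip_width: 0.0284
```

```bash
python3 - <<'E'
from h import *
o=r.get_obs(); R=Ro.from_rotvec(o["orientation"]); print(o["tcp_pos"],o["contact_force"],o["clock"])
F={c:imaging.grab_frame(c) for c in("wrist","scene")}
T=lambda x,y,z:o["tcp_pos"]+R.apply((x,y,z))
nip=np.array([.5452,.108,.1067]); print("tip in tool",R.inv().apply(nip+.022*n-o["tcp_pos"]))
crops=[]
for c,h in(("wrist",30),("scene",18)):
    f=F[c]; p=px(f,T(-.004,0,.107)).astype(int)
    crops.append(cv2.resize(f["pixels"][p[1]-h:p[1]+h,p[0]-h:p[0]+h],(395,395),interpolation=cv2.INTER_CUBIC))
    k=395/(2*h); q=lambda X:((px(f,X)-p+h)*k).round(0)
    print(c,"mouth -2,-5,-8",[q(T(x,0,.102)).tolist() for x in(-.002,-.005,-.008)],"mouth-5,y+3",q(T(-.005,.003,.102)),"coupler back-5",q(T(-.005,0,.074)),"tip",q(nip+.022*n),"hex",q(nip+.007*n),"nip",q(nip))
cv2.imwrite("pics/n4.png",cv2.cvtColor(np.hstack(crops),cv2.COLOR_RGB2BGR))
E
```

```text
[0.47843554 0.10148433 0.21974663] [-1.05593304  0.08079279 -4.98600706] 18.15
tip in tool [-0.00849635  0.00097718  0.10917542]
wrist mouth -2,-5,-8 [[199.0, 199.0], [199.0, 221.0], [199.0, 243.0]] mouth-5,y+3 [222. 221.] coupler back-5 [198. 293.] tip [207. 230.] hex [207. 197.] nip [207. 183.]
scene mouth -2,-5,-8 [[199.0, 182.0], [191.0, 185.0], [184.0, 189.0]] mouth-5,y+3 [196. 185.] coupler back-5 [167. 100.] tip [190. 211.] hex [203. 257.] nip [209. 278.]
```

View pics/n4.png

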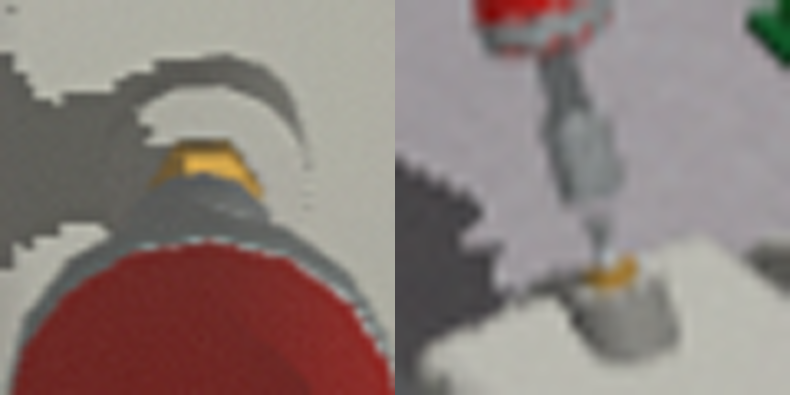

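n4: scene – the coupler axis (570,115)→(595,200) continues right through ball (602,240) and hex (617,270). Wrist – hex (207,186), coupler ≈(199,250 centre). It is about 1 mm off, so I trim and press by feel.

{"name": "carry_out", "arguments": {"offset": [[0.002, 0.0014, 0.002], [0.002, 0.0014, 0.008], [0.002, 0.0014, 0.014], [0.002, 0.0014, 0.018], [0.002, 0.0014, 0.018]], "turn": [[0, 0, 0], [0, 0, 0], [0, 0, 0], [0, 0, 0], [0, 0, 0]]}}

```text
clock: 18.75
tcp_pos: [0.4832, 0.1037, 0.2122]
orientation: [1.717, 2.156, 0.578]
contact_force: [0.3, -0.6, -3.9]
grip_width: 0.0281
```

{"name": "carry_out", "arguments": {"offset": [[0, 0, 0.003], [0, 0, 0.006], [0, 0, 0.006]], "turn": [[0, 0, 0], [0, 0, 0], [0, 0, 0]]}}

```text
clock: 19.05
tcp_pos: [0.485, 0.104, 0.2102]
orientation: [1.717, 2.155, 0.579]
contact_force: [-0.4, -0.7, -3.2]
grip_width: 0.0282
```

{"name": "carry_out", "arguments": {"offset": [[0, 0, 0.003], [0, 0, 0.006], [0, 0, 0.006]], "turn": [[0, 0, 0], [0, 0, 0], [0, 0, 0]]}}

```text
clock: 19.35
tcp_pos: [0.4861, 0.1038, 0.2071]
orientation: [1.718, 2.155, 0.578]
contact_force: [-2.5, -2.8, -1.7]
grip_width: 0.0278
```

{"name": "carry_out", "arguments": {"offset": [[-0.001, 0, 0.002], [-0.0015, 0, 0.004], [-0.0015, 0, 0.004]], "turn": [[0, 0, 0], [0, 0, 0], [0, 0, 0]]}}

```text
clock: 19.65
tcp_pos: [0.4871, 0.1036, 0.2052]
orientation: [1.717, 2.156, 0.578]
contact_force: [2.4, -2.5, -9.5]
grip_width: 0.028
```

{"name": "carry_out", "arguments": {"offset": [[0, 0, 0.002], [0, 0, 0.004], [0, 0, 0.004]], "turn": [[0, 0, 0], [0, 0, 0], [0, 0, 0]]}}

```text
clock: 19.95
tcp_pos: [0.4882, 0.1039, 0.2037]
orientation: [1.717, 2.156, 0.578]
contact_force: [1.9, -3.2, -6.5]
grip_width: 0.0286
```

```bash
cat >> h.py <<'E'
def st():
    o=r.get_obs(); R=Ro.from_rotvec(o["orientation"]); F=R.inv().apply(np.array(o["contact_force"])-[-.3,-.4,-5.05])
    print("F tool",F.round(1),"M",np.round(o["moment"],2),"tip in tool",R.inv().apply(np.array([.5452,.108,.1067])+.022*n-o["tcp_pos"]).round(4),o["clock"],o["grip_width"])
E
python3 -c "
from h import *
st()"
```

```text
F tool [-3.2  0.6  2. ] M [-1.1   0.99 -0.48] tip in tool [-0.0087  0.0003  0.0902] 19.95 0.028618044286489275
```

Axial force rose to about 4 N and then turned into a small pull: it snapped on. I push the stroke, easing the sideways force.

{"name": "carry_out", "arguments": {"offset": [[-0.001, 0, 0.002], [-0.0016, 0, 0.005], [-0.0016, 0, 0.008], [-0.0016, 0, 0.008]], "turn": [[0, 0, 0], [0, 0, 0], [0, 0, 0], [0, 0, 0]]}}

```text
clock: 20.35
tcp_pos: [0.4903, 0.104, 0.2008]
orientation: [1.717, 2.156, 0.58]
contact_force: [-7.8, -3.2, 4.4]
grip_width: 0.0279
```

```bash
python3 -c "
from h import *
st()"
```

```text
F tool [ -1.   -2.1 -12.1] M [-0.95  1.81 -0.31] tip in tool [-0.0084 -0.0001  0.0867] 20.35 0.027883971343818266
```

{"name": "carry_out", "arguments": {"offset": [[-0.0004, 0, 0.003], [-0.0004, 0, 0.006], [-0.0004, 0, 0.01], [-0.0004, 0, 0.01]], "turn": [[0, 0, 0], [0, 0, 0], [0, 0, 0], [0, 0, 0]]}}

```text
clock: 20.75
tcp_pos: [0.4927, 0.1045, 0.1966]
orientation: [1.717, 2.156, 0.58]
contact_force: [-9.2, -3.4, 8.7]
grip_width: 0.0284
```

```bash
python3 -c "
from h import *
st()"
```

```text
F tool [ -0.9  -1.2 -16.6] M [-0.91  1.97 -0.3 ] tip in tool [-0.0083 -0.0001  0.0818] 20.75 0.028362726260162906
```

{"name": "carry_out", "arguments": {"offset": [[0, 0, 0.003], [0, 0, 0.006], [0, 0, 0.006]], "turn": [[0, 0, 0], [0, 0, 0], [0, 0, 0]]}}

```text
clock: 21.05
tcp_pos: [0.4941, 0.1048, 0.194]
orientation: [1.717, 2.156, 0.58]
contact_force: [-11.0, -3.2, 8.7]
grip_width: 0.0281
```

```bash
python3 -c "
from h import *
st()"
```

```text
F tool [ -0.3  -2.7 -17.4] M [-0.93  2.03 -0.31] tip in tool [-0.0083 -0.0001  0.0789] 21.05 0.028089441316914952
```

{"name": "carry_out", "arguments": {"offset": [[0, 0, 0.002], [0, 0, 0.004], [0, 0, 0.004]], "turn": [[0, 0, 0], [0, 0, 0], [0, 0, 0]]}}

```text
clock: 21.35
tcp_pos: [0.4951, 0.105, 0.1924]
orientation: [1.717, 2.156, 0.58]
contact_force: [-11.5, -4.0, 9.3]
grip_width: 0.0278
```

```bash
python3 -c "
from h import *
st()"
```

```text
F tool [ -1.   -3.  -18.3] M [-0.92  2.08 -0.32] tip in tool [-0.0083 -0.0001  0.077 ] 21.35 0.02783574446705738
```

{"name": "carry_out", "arguments": {"offset": [[0, 0, 0.002], [0, 0, 0.003], [0, 0, 0.003]], "turn": [[0, 0, 0], [0, 0, 0], [0, 0, 0]]}}

```text
clock: 21.65
tcp_pos: [0.4957, 0.1051, 0.1918]
orientation: [1.717, 2.156, 0.581]
contact_force: [-22.6, -6.7, 24.1]
grip_width: 0.0281
```

```bash
python3 -c "
from h import *
st()
g=imaging.grab_frame('scene'); o=r.get_obs(); R=Ro.from_rotvec(o['orientation'])
p=px(g,o['tcp_pos']+R.apply((-.004,0,.06))).astype(int); h=30; print(p)
c=cv2.resize(g['pixels'][p[1]-h:p[1]+h,p[0]-h:p[0]+h],(395,395),interpolation=cv2.INTER_CUBIC)
t=imaging.grab_frame('scene')['pixels'][160:240,150:245]
cv2.imwrite('pics/n5.png',cv2.cvtColor(np.hstack([c,cv2.resize(t,(395,395),interpolation=cv2.INTER_CUBIC)]),cv2.COLOR_RGB2BGR))
"
```

```text
F tool [ -1.2  -5.4 -36.8] M [-1.12  2.83 -0.35] tip in tool [-0.0083 -0.0004  0.0762] 21.65 0.028121545771446627
[278 178]
```

The stop is reached (steep rise to 37 N). I ease off half a millimetre, settle and check.

{"name": "carry_out", "arguments": {"offset": [[0, 0, -0.001], [0, 0, -0.001], [0, 0, -0.001], [0, 0, -0.001], [0, 0, -0.001]], "turn": [[0, 0, 0], [0, 0, 0], [0, 0, 0], [0, 0, 0], [0, 0, 0]]}}

```text
clock: 22.25
tcp_pos: [0.4955, 0.1051, 0.192]
orientation: [1.717, 2.156, 0.58]
contact_force: [-17.6, -5.8, 17.6]
grip_width: 0.028
```

```bash
python3 -c "
from h import *
st(); o=r.get_obs(); print(np.abs(o['qvel']).max())
for c in('scene','top'):
    f=imaging.grab_frame(c)
    for q in('lid','tub','jar','gun','block'): print(c,q,[(w(f,d['xyz']).round(3).tolist(),round(d['score'],2)) for d in look_for(q,c)[:1]])
st()"
```

```text
F tool [ -1.4  -4.2 -28.7] M [-1.13  2.45 -0.3 ] tip in tool [-0.0083 -0.0003  0.0764] 22.25 0.027996873059848555
0.0019363323753219877
scene lid [([0.465, -0.168, 0.073], 0.94)]
scene tub [([0.495, -0.168, 0.024], 0.85)]
scene jar [([0.657, -0.201, 0.031], 0.72)]
scene gun [([0.512, 0.094, 0.185], 0.73)]
scene block [([0.492, -0.375, 0.056], 0.62)]
top lid [([0.451, -0.169, 0.073], 0.69)]
top tub [([0.452, -0.372, 0.054], 0.18)]
top jar [([0.635, -0.201, 0.029], 0.78)]
top gun []
top block [([0.449, -0.374, 0.053], 0.89)]
F tool [ -0.5  -3.7 -28.4] M [-1.09  2.49 -0.35] tip in tool [-0.0083 -0.0003  0.0764] 22.85 0.027843168847222287
```

```bash
python3 -c "
from h import *
r.hand_in(); st()"
```

```text
the job is handed in; nothing more can be done
the job is handed in; nothing more can be done
```

I pressed the lid on and took the gun out of its block. I then snapped the coupler onto the nipple and pushed the gun to its stop. The job is handed in with the arm still gripping and pushing; I don't know the verdict.

**Last checks that passed**
- **Lid:** it gave a small give and then a firm 20 N reaction. The picture after that showed it level, with the white rim no longer visible. The networks last put its top at about 0.073 m, against 0.075 m nominal when seated.
- **Coupler:** the axial force rose to about 4 N, then turned into a slight pull, which I took as the snap.
- **Stroke:** the stop came about 25.7 mm past the nipple's tip. The expected figure is 25 mm (13 mm home depth plus 12 mm stroke). The force followed the spring to about 18 N, then rose steeply to 37 N. I eased off to about 28 N and it held steady there.
- **Grip and bystanders:** the finger opening was 28 mm, set to 100 N, and the joints were at rest (below 0.002 rad/s). The jar had not visibly moved; I did not re-measure the other things on the bench.

**What disagreed or could not be checked**
- **TCP offset:** the real fingertips lie about 22 mm behind the reported TCP, not 14 mm ahead of it. I calibrated this by touching the lid.
- **Cameras:** the scene and top cameras differed by about 10–15 mm in x. The wrist and scene views differed by a few mm on the coupler, so I finished the alignment by feel.
- **Final picture:** the 12-picture limit stopped me viewing the last close-up, so the final coupler fit rests on force and travel alone.

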